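# Hang the yellow dipper back between its neighbours

## Robot

A 6-joint arm with a two-finger parallel gripper is mounted at the origin on the work surface. World frame = base frame: x ahead of the robot, y to its left, z up, the work surface at z = 0. Lengths are in m, angles in rad, forces in N, time in s.
With the tool pointing down it reaches from about 0.35 to 0.8 m from the base axis. Payload 7.3 kg.
Tool frame: the origin (TCP) lies at the very end of the fingers, on their centre line; the grasp point (between the pads) lies 19 mm behind it; z points along the fingers, y is the direction in which the jaws open and shut (so a half turn about z gives the same grasp; the last joint's range is limited). The gripper opens to 85 mm and grips with 20 to 120 N. Pads are 22 mm wide; open, the fingers measure 114 mm over their backs; the gripper's body (76 mm by 85 mm) begins 54 mm behind the grasp point. The pads swing forward as they close: fully open they stand 13 mm farther back than shut.
Start: joints at [1.002, 0.342, 1.524, -0, 1.275, -0.146], TCP at [0.215, 0.479, 0.231] pointing down, gripper open.
Joint ranges: [-2.53, 2.53], [-0.77, 2.02], [0.04, 2.7], [-1, 4.14], [0.28, 2.66], [-3.11, 3.11]. Speed limits (rad/s): [2.57, 2.57, 3.14, 3.14, 3.14, 3.14].

## Interface

Orientations are given as a unit quaternion [w, x, y, z].
In Python, from station import env gives the robot as it stands.
- The arm moves only by the tool send_rows, never from a script. Its argument "plan" is a list of rows, each an object of numbers: "hand": the closure, from -1 (fully open) to 1 (shut); "dx", "dy", "dz": the shift along the world's x, y, z in m; "wx", "wy", "wz": the turn, a rotation vector about the world's x, y, z in rad. In form: [{"hand": .., "dx": .., "dy": .., "dz": .., "wx": .., "wy": .., "wz": ..}, ...]. A call has 1 to 8 rows; each row is the pose to reach, as a shift and turn from the pose commanded when the call began; what a row does not reach only later rows make up. A row lasts 1/8 s, in which the tool goes at most 62.5 mm and 10.7 degrees, less where a joint would pass 70% of its speed; a pose out of reach is approached as far as the arm can. A call with a gripper value outside its range is refused whole. The fingers move at their own pace and stop on an object; "squeeze" is the grip in N (left out, the last holds). Time passes only in rows, so rows that repeat a pose let the fingers close. It gives the time, the measured TCP pose, the force and the opening at its end, in the units of the state.
- env.get_state(): the state, without advancing time (a new reading comes with each control period).
- env.grab_frame(name): name is "scene" or "top" or "wrist"; returns the picture (420x560x3 uint8, blue, green, red); there is no depth.
- env.camera_info(name): a dict with "camera_matrix" (3x3 intrinsics, pixels), "world_to_cam" (4x4, takes a point from world to camera coordinates); the wrist camera has in their place "hand_eye" (4x4, takes a point from camera to tool coordinates, whose origin is the TCP and whose axes are the flange's). Camera axes: x right, y down, z forward; pixel columns grow to the right and rows downward; lengths in m; the calibration is good to about 2 mm. A picture is of the moment at which its call begins: read the wrist's pose just before it. camera_info takes no time and is no camera call.
- env.finish_job(): hands the job in, once; it reports no verdict.
Trained networks look in the newest picture that a camera, given by its name, has taken for a name from the list of things; names that differ only in an ending like _2 or _b are one class to them, and where a whole thing is asked for, a point or a joint stands for the part that bears it (a point fixed in the world has none). Each returns a list of dicts, best first, with "confidence" (0 to 1); they miss things now and then, are a little off and sometimes report something else, mostly with a low value. They report only what shows in the picture. A call takes as long as a camera call. They do not tell look-alikes from the thing itself.
- env.search_frame(query, camera): "box" ([left, top, right, bottom] in pixels, round what is visible of it).
- env.silhouettes(query, camera): "mask" (420x560 bool, what is visible of it) and "box" ([left, top, right, bottom] in pixels, round what is visible of it).
The state is a dict: "time": time; "q": joint angles; "qvel": joint speeds; "joint_efforts": joint torques, N m; "eef_pos": TCP position; "ee_rot": TCP orientation; "force": force on the tool from outside, world axes, zero at the start; "wrist_torque": the same for the moment, N m; "gripper_width": finger opening in m.
Only numpy, scipy, OpenCV 4.12 (cv2) and the standard library are available. Lean on these libraries where they do the work, as an engineer would, in place of code of your own. Each camera call takes 0.05 s, during which the arm holds its last target. There are 200 camera calls.

## Task

Put the dry-goods dipper with the yellow grip back on the rack: lower it through the gap between the hanging red and green dippers and leave it hooked over the top rail, hanging by itself in the middle of the gap with its cup on the same side as theirs. Leave the red and green dippers hanging where they are.

Things in the scene. Friction and masses are not known exactly. Their poses are not given: they have to be found in the camera images.
- yellow_dipper: Steel dipper, yellow grip, standing on the table. Origin: centre of cup underside, z up. Cup 64 mm wide, 45 tall. Handle strap 16 mm wide (y) rises at +x (outer face x=36) and bends to +x into a hook: mouth x=36-64, underside of its top z=100, lip down to z=78. Yellow grip block on top: 24 (x) by 18 (y), centred x=36, z=104-144; pinch across y at z about 130, so fingertips clear the rail.
- gap (a point): Middle of the fixed rack's top rail, on its upper surface, 130 mm above the table. Rails 8 mm thick run along y, posts at y=+-165 mm, 157 mm high. A lower rail (71 mm below, centre to centre) keeps hung straps upright. x is level, across the rail: cups hang on the -x side, hook lips on +x. A dipper hung flush here has its origin at x=-40, z=-100 mm and its axes along these.
- red_dipper: Same shape, size, origin and axes as the yellow dipper, with a red grip. Hangs loose on the top rail about 80 mm to the -y side of the gap's middle; cup rim 75 mm and grip top 174 mm above the table. A cup lowered midway between red and green has about 16 mm free on each side.
- green_dipper: Same shape, size, origin and axes as the yellow dipper, with a green grip. Hangs loose on the top rail about 80 mm to the +y side of the gap's middle.
There are look-alikes about, which are no part of the job. What is shaped like the red_dipper but purple is not meant.

How it is judged:
At the end, for the whole second after the job is handed in: Yellow dipper hooked on the top rail at rest: origin within 15 mm of the gap's middle along the rail, 85-115 mm below the rail top, 20-75 mm out on the cups' side, within 20 degrees of upright, 17 of square to the rail; red and green dippers at rest within 25 mm of their starts (y of yellow_dipper in the frame of gap between -0.015 and 0.015 m and z of yellow_dipper in the frame of gap between -0.115 and -0.085 m and x of yellow_dipper in the frame of gap between -0.075 and -0.02 m and angle between yellow_dipper's own z axis and vertical below 0.35 rad and angle between the x axis of yellow_dipper and the x axis of gap, either way round below 0.3 rad and linear speed of each of yellow_dipper, red_dipper, green_dipper below 0.03 m/s and distance of each of red_dipper, green_dipper from where it was at the start of the episode below 0.025 m); the robot touches nothing.
It fails at once if a hanging neighbour (red or green) was pushed more than 40 mm from its place or knocked off (distance of any of red_dipper, green_dipper from where it was at the start of the episode above 0.04 m).
It also fails if it takes over 42 s, if anything falls off the work surface, if the arm or the gripper's body presses on something with over 40 N, if the wrist force passes 120 N, or if a joint passes its speed limit or range.

## Working session

There is one attempt and no reset: what is moved stays moved. The work goes in short steps, Python scripts to look and compute and a tool call to move; the robot and the scene stay as the last step left them, time stands still between calls to the robot, and variables do not carry over. Pictures are saved under pics/ and viewed, about 8 in all and at most 12, crops included, and the job is handed in when it is done.

Besides the shell and the picture viewer there is one more tool, called by a JSON object that holds its "api" and its "payload". send_rows: Moves the arm, as the interface text tells. Its arguments: {"type":"object","properties":{"plan":{"type":"array"},"squeeze":{"type":"number"}},"required":["plan"]}

```bash
mkdir -p pics; cat > h.py <<'E'
import numpy as np, cv2
from station import env
E
python3 - <<'E'
from h import *
a=env.grab_frame("scene"); b=env.grab_frame("top")
cv2.imwrite("pics/s0.png",a); cv2.imwrite("pics/t0.png",b)
for n in("scene","top"):
    i=env.camera_info(n); print(n,np.round(i["camera_matrix"],1).tolist(),np.round(i["world_to_cam"],4).tolist())
    for k in ("yellow_dipper","red_dipper","green_dipper","gap"):
        print(k,[(d["box"],round(d["confidence"],2)) for d in env.search_frame(k,n)])
print(env.camera_info("wrist"),env.get_state())
E
```

```text
scene [[464.6, 0.0, 280.3], [0.0, 464.6, 211.7], [0.0, 0.0, 1.0]] [[0.7826, 0.6225, 0.0088, -0.4424], [0.4204, -0.518, -0.745, -0.1374], [-0.4592, 0.5867, -0.667, 1.1853], [0.0, 0.0, 0.0, 1.0]]
yellow_dipper [([150.1, 230.0, 195.5, 291.1], 0.96)]
red_dipper [([307.6, 171.3, 357.5, 232.3], 0.92), ([260.5, 146.2, 305.6, 207.5], 0.77), ([151.5, 231.6, 191.7, 289.9], 0.74)]
green_dipper [([350.9, 136.4, 399.8, 194.5], 0.61)]
gap [([281.8, 129.2, 425.2, 284.8], 0.57)]
top [[518.4, 0.0, 275.7], [0.0, 518.4, 208.8], [0.0, 0.0, 1.0]] [[-0.0143, -0.9997, -0.0209, 0.0398], [-0.9836, 0.0178, -0.1796, 0.5522], [0.1799, 0.018, -0.9835, 1.0531], [0.0, 0.0, 0.0, 1.0]]
yellow_dipper [([358.0, 228.6, 386.1, 283.4], 0.92)]
red_dipper [([217.8, 155.0, 250.7, 213.8], 0.89), ([195.8, 235.1, 238.6, 281.3], 0.89)]
green_dipper [([141.3, 155.4, 175.9, 214.3], 0.58)]
gap [([104.5, 154.1, 280.5, 214.9], 0.95)]
{'camera_matrix': array([[328.09675886,   0.        , 282.51599622],
       [  0.        , 328.09675886, 210.14139269],
       [  0.        ,   0.        ,   1.        ]]), 'hand_eye': array([[ 3.425406
[... 300 characters left out ...]
      1.00000000e+00]])} {'time': 0.5, 'q': array([ 1.00198266e+00,  3.42037396e-01,  1.52416753e+00, -1.64714008e-05,
        1.27541092e+00, -1.46024970e-01]), 'qvel': array([-0.00185876,  0.0007215 ,  0.00017226,  0.00067975,  0.00094025,
       -0.00035825]), 'joint_efforts': array([-1.46245275e-03, -4.33247101e+01, -2.46102494e+01, -1.18415514e-04,
        8.09384128e-04,  1.07346528e-05]), 'eef_pos': array([0.21539741, 0.47876044, 0.23127847]), 'ee_rot': array([ 3.32482560e-06,  2.09821066e-01,  9.77739802e-01, -1.36177569e-05]), 'force': array([-0.80651377,  0.19125873,  0.32309996]), 'wrist_torque': array([-0.01067776, -0.00965585, -0.0010217 ]), 'gripper_width': 0.08559908120377659}
```

```bash
python3 - <<'E'
from h import *
a=cv2.imread("pics/s0.png");b=cv2.imread("pics/t0.png")
x=cv2.resize(a[100:310,130:450],(800,525),interpolation=cv2.INTER_CUBIC); cv2.imwrite("pics/s0c.png",x)
x=cv2.resize(b[130:310,90:410],(800,450),interpolation=cv2.INTER_CUBIC); cv2.imwrite("pics/t0c.png",x)
E
```

```text
(no output)
```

View pics/s0c.png

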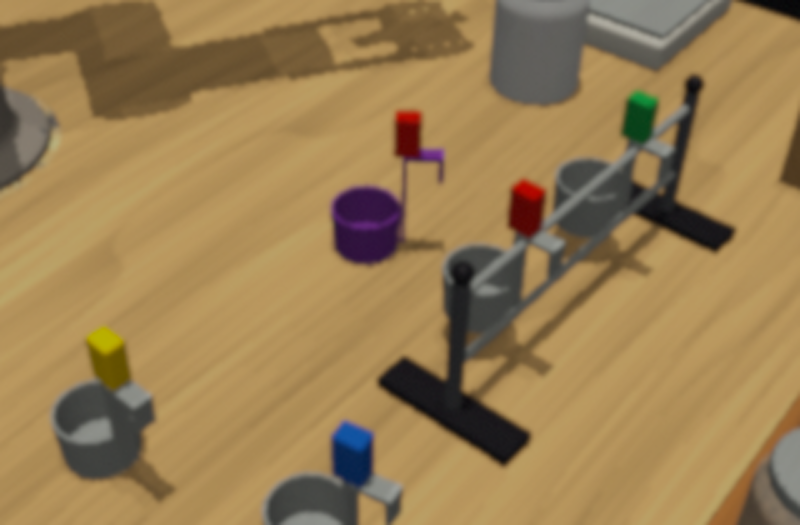

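View pics/t0c.png

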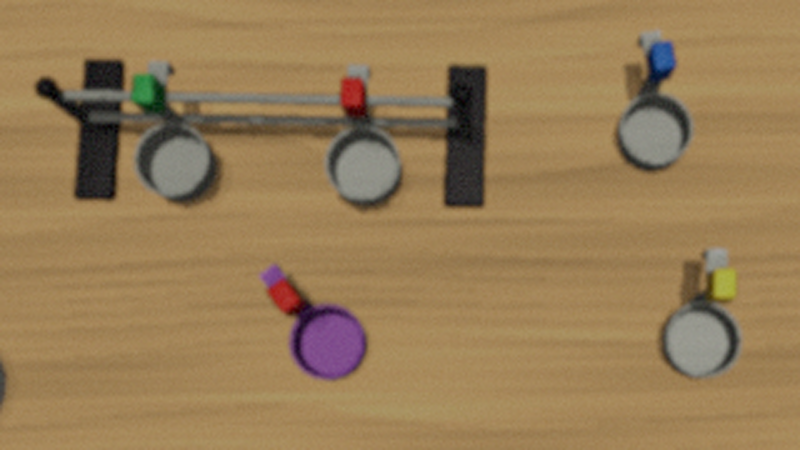

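The scene has three standing dippers. Yellow grip: crop (108,358) in the scene view and (725,283) from the top. Blue grip: (352,455) and (660,58), a look-alike. Purple cup with a red grip: (408,135) and (285,297), the purple look-alike. The dipper with the yellow grip and steel cup is the one meant, and these enlarged crops confirm it. Red and green hang on the rack with their cups on the -x (robot) side.

```bash
cat >> h.py <<'E'
C={n:env.camera_info(n) for n in("scene","top")}
def P(n):
    c=C[n]; return c["camera_matrix"]@c["world_to_cam"][:3]
def tri(ps,pt):
    X=cv2.triangulatePoints(P("scene"),P("top"),np.array(ps,float).reshape(2,1),np.array(pt,float).reshape(2,1)).ravel(); return X[:3]/X[3]
def proj(n,X):
    u=P(n)@np.append(X,1); return u[:2]/u[2]
def atz(n,uv,z):
    M=P(n); A=np.c_[M[:,0],M[:,1],M[:,2]*z+M[:,3]]; w=np.linalg.solve(A,[uv[0],uv[1],1]); return np.array([*(w[:2]/w[2]),z])
RNG={"yellow":(22,36),"red":(0,6),"green":(45,80)}
def cen(img,col,box=None):
    h=cv2.cvtColor(img,cv2.COLOR_BGR2HSV); lo,hi=RNG[col]
    m=cv2.inRange(h,(lo,150,50),(hi,255,255))
    if box is not None:
        k=np.zeros_like(m);l,t,r,b=map(int,box);k[t:b,l:r]=1;m*=k
    n,_,s,c=cv2.connectedComponentsWithStats(m); i=1+np.argmax(s[1:,4]); return c[i],s[i]
E
python3 - <<'E'
from h import *
a=cv2.imread("pics/s0.png");b=cv2.imread("pics/t0.png")
for k,bs,bt in (("yellow",(150,225,196,292),(350,220,400,290)),("red",(325,170,360,200),(215,150,251,180)),("green",(370,130,400,165),(140,150,170,185))):
    s,ss=cen(a,k,bs);t,st=cen(b,k,bt);X=tri(s,t)
    print(k,s.round(1),ss,t.round(1),st,X.round(4),(proj("scene",X)-s).round(1),(proj("top",X)-t).round(1))
s=lambda x,y:(130+x/2.5,100+y/2.5); t=lambda x,y:(90+x/2.5,130+y/2.5)
for nm,p,q in(("postR",s(462,271),t(462,95)),("postL",s(694,85),t(47,88))):
    X=tri(p,q);print(nm,X.round(4),(proj("scene",X)-p).round(1),(proj("top",X)-q).round(1))
for nm,x,y in (("yellow",701,340),("red",364,165),("green",174,161)):
    print(nm,atz("top",t(x,y),.045 if nm=="yellow" else .075).round(4))
    if nm=="yellow": print("hook end",atz("top",t(716,255),.102).round(4))
E
```

```text
yellow [172.9 241.9] [164 230  18  26 313] [378.7 243.7] [373 238  12  13 110] [ 0.4662 -0.1698  0.128 ] [-0.2  0. ] [-0.1 -0.1]
red [340.1 182.8] [334 172  14  23 221] [230.9 168. ] [226 161  10  16 114] [0.6158 0.1148 0.1558] [ 0.4 -0.1] [0.2 0.3]
green [385.4 146.3] [380 138  12  18 161] [148.4 166.3] [144 161  11  12  81] [0.6221 0.2767 0.1558] [ 0.6 -0.2] [0.3 0.4]
postR [0.6165 0.03   0.1502] [-0.5  0.1] [-0.2 -0.2]
postL [0.6298 0.3593 0.1473] [-0.5  0.1] [-0.2 -0.4]
yellow [ 0.4288 -0.1653  0.045 ]
hook end [ 0.4926 -0.1712  0.102 ]
red [0.5772 0.1139 0.075 ]
green [0.5836 0.2739 0.075 ]
```

{"api": "send_rows", "payload": {"plan": [{"hand": -1,"dx": 0.03,"dy": -0.06,"dz": 0.05,"wz": 0.16},{"hand": -1,"dx": 0.25,"dy": -0.648,"dz": 0.05,"wz": 0.323},{"hand": -1,"dx": 0.25,"dy": -0.648,"dz": 0.05,"wz": 0.323},{"hand": -1,"dx": 0.25,"dy": -0.648,"dz": 0.05,"wz": 0.323},{"hand": -1,"dx": 0.25,"dy": -0.648,"dz": 0.05,"wz": 0.323},{"hand": -1,"dx": 0.25,"dy": -0.648,"dz": 0.05,"wz": 0.323},{"hand": -1,"dx": 0.25,"dy": -0.648,"dz": 0.05,"wz": 0.323},{"hand": -1,"dx": 0.25,"dy": -0.648,"dz": 0.05,"wz": 0.323}], "squeeze": 50}}

```text
invalid input at $.plan[0]: expected keys hand, dx, dy, dz, wx, wy, wz
```

{"api": "send_rows", "payload": {"plan": [{"hand": -1,"dx": 0.03,"dy": -0.06,"dz": 0.05,"wx": 0,"wy": 0,"wz": 0.16},{"hand": -1,"dx": 0.25,"dy": -0.648,"dz": 0.05,"wx": 0,"wy": 0,"wz": 0.323},{"hand": -1,"dx": 0.25,"dy": -0.648,"dz": 0.05,"wx": 0,"wy": 0,"wz": 0.323},{"hand": -1,"dx": 0.25,"dy": -0.648,"dz": 0.05,"wx": 0,"wy": 0,"wz": 0.323},{"hand": -1,"dx": 0.25,"dy": -0.648,"dz": 0.05,"wx": 0,"wy": 0,"wz": 0.323},{"hand": -1,"dx": 0.25,"dy": -0.648,"dz": 0.05,"wx": 0,"wy": 0,"wz": 0.323},{"hand": -1,"dx": 0.25,"dy": -0.648,"dz": 0.05,"wx": 0,"wy": 0,"wz": 0.323},{"hand": -1,"dx": 0.25,"dy": -0.648,"dz": 0.05,"wx": 0,"wy": 0,"wz": 0.323}], "squeeze": 50}}

```text
time: 1.5
eef_pos: [0.3923, 0.0238, 0.2777]
ee_rot: [0.001, 0.05, 0.999, 0.0]
force: [1.2, 0.6, -0.7]
gripper_width: 0.0852
```

{"api": "send_rows", "payload": {"plan": [{"hand": -1,"dx": 0.07,"dy": -0.18,"dz": -0.02,"wx": 0,"wy": 0,"wz": 0},{"hand": -1,"dx": 0.07,"dy": -0.18,"dz": -0.02,"wx": 0,"wy": 0,"wz": 0},{"hand": -1,"dx": 0.07,"dy": -0.18,"dz": -0.02,"wx": 0,"wy": 0,"wz": 0},{"hand": -1,"dx": 0.07,"dy": -0.18,"dz": -0.02,"wx": 0,"wy": 0,"wz": 0},{"hand": -1,"dx": 0.07,"dy": -0.18,"dz": -0.02,"wx": 0,"wy": 0,"wz": 0},{"hand": -1,"dx": 0.07,"dy": -0.18,"dz": -0.02,"wx": 0,"wy": 0,"wz": 0}]}}

```text
time: 2.25
eef_pos: [0.4616, -0.1529, 0.2576]
ee_rot: [0.0, 0.049, 0.999, 0.0]
force: [-0.4, -0.3, -1.0]
gripper_width: 0.0854
```

```bash
cat >> h.py <<'E'
from scipy.spatial.transform import Rotation as Ro
W=env.camera_info("wrist")
def wcam(s):
    T=np.eye(4);q=s["ee_rot"];T[:3,:3]=Ro.from_quat([q[1],q[2],q[3],q[0]]).as_matrix();T[:3,3]=s["eef_pos"]
    return T@W["hand_eye"]
def watz(s,uv,z):
    T=wcam(s);d=T[:3,:3]@np.linalg.solve(W["camera_matrix"],[uv[0],uv[1],1]);return T[:3,3]+d*(z-T[2,3])/d[2]
E
python3 - <<'E'
from h import *
s=env.get_state();w=env.grab_frame("wrist");cv2.imwrite("pics/w1.png",w)
c,st=cen(w,"yellow");print(s["eef_pos"],s["ee_rot"],np.degrees(s["q"]).round(),c,st,watz(s,c,.13),watz(s,c,.144))
for d in env.search_frame("yellow_dipper","wrist"):print(d)
E
```

```text
[ 0.46161465 -0.15292312  0.25757599] [1.43089457e-04 4.91890018e-02 9.98789468e-01 1.44940653e-04] [ -27.   14.   91.    0.   75. -112.] [255.75 209.25] [255 208   2   3   4] [ 0.46621925 -0.17643815  0.13      ] [ 0.46243321 -0.17487171  0.144     ]
{'box': [235.8, 127.9, 296.9, 233.5], 'confidence': 0.77}
```

View pics/w1.png

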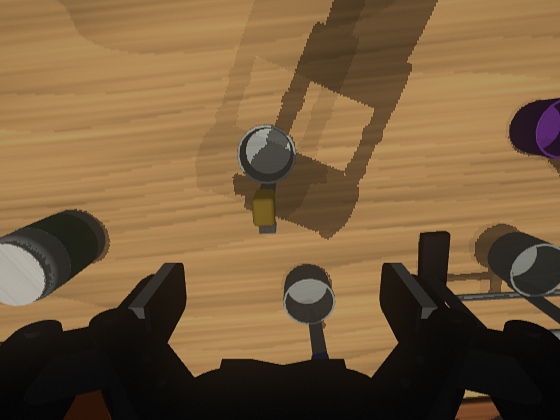

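Wrist view: the yellow dipper has its cup at (267,153) and its grip at (263,209). A jar stands at the left (20,270), and the blue dipper is at (310,300).

```bash
python3 - <<'E'
from h import *
s=env.get_state();w=cv2.imread("pics/w1.png")
h=cv2.cvtColor(w,cv2.COLOR_BGR2HSV);m=cv2.inRange(h,(20,170,40),(34,255,255));m[:180]=0;m[240:]=0;m[:,:230]=0;m[:,300:]=0
ys,xs=np.nonzero(m);print(xs.mean(),ys.mean(),xs.min(),xs.max(),ys.min(),ys.max(),len(xs))
print(cv2.minAreaRect(np.c_[xs,ys].astype(np.float32)))
g=watz(s,(xs.mean(),ys.mean()),.126);c=watz(s,(267,153),.045)
print(g,c,np.arctan2(*(g-c)[1::-1]),np.linalg.norm((g-c)[:2]))
print("jar",watz(s,(105,240),0.0),watz(s,(46,275),.1),watz(s,(46,275),.13), "blue cup",watz(s,(309,300),.045))
E
```

```text
263.61045751633986 207.37908496732027 252 275 189 225 765
((263.4258728027344, 207.23965454101562), (35.526824951171875, 22.90159034729004), 86.633544921875)
[ 0.46652382 -0.16999057  0.126     ] [ 0.42856471 -0.16655471  0.045     ] -0.09026880655873874 0.03811428866023149
jar [ 0.5237309  -0.39100307  0.        ] [ 0.52214071 -0.39797522  0.1       ] [ 0.50924767 -0.37276188  0.13      ] blue cup [ 0.60975943 -0.13528164  0.045     ]
```

{"api": "send_rows", "payload": {"plan": [{"hand": -1,"dx": 0.0045,"dy": -0.017,"dz": 0,"wx": 0,"wy": 0,"wz": 0},{"hand": -1,"dx": 0.0045,"dy": -0.017,"dz": -0.05,"wx": 0,"wy": 0,"wz": 0},{"hand": -1,"dx": 0.0045,"dy": -0.017,"dz": -0.09,"wx": 0,"wy": 0,"wz": 0},{"hand": -1,"dx": 0.0045,"dy": -0.017,"dz": -0.09,"wx": 0,"wy": 0,"wz": 0},{"hand": -1,"dx": 0.0045,"dy": -0.017,"dz": -0.09,"wx": 0,"wy": 0,"wz": 0}]}}

```text
time: 2.98
eef_pos: [0.4674, -0.172, 0.1688]
ee_rot: [0.001, 0.05, 0.999, -0.001]
force: [0.8, 0.1, 0.1]
gripper_width: 0.0857
```

{"api": "send_rows", "payload": {"plan": [{"hand": -1,"dx": -0.001,"dy": 0.002,"dz": -0.04,"wx": 0,"wy": 0,"wz": 0},{"hand": -1,"dx": -0.001,"dy": 0.002,"dz": -0.057,"wx": 0,"wy": 0,"wz": 0},{"hand": -1,"dx": -0.001,"dy": 0.002,"dz": -0.057,"wx": 0,"wy": 0,"wz": 0},{"hand": 1,"dx": -0.001,"dy": 0.002,"dz": -0.057,"wx": 0,"wy": 0,"wz": 0},{"hand": 1,"dx": -0.001,"dy": 0.002,"dz": -0.057,"wx": 0,"wy": 0,"wz": 0},{"hand": 1,"dx": -0.001,"dy": 0.002,"dz": -0.057,"wx": 0,"wy": 0,"wz": 0},{"hand": 1,"dx": -0.001,"dy": 0.002,"dz": -0.057,"wx": 0,"wy": 0,"wz": 0},{"hand": 1,"dx": -0.001,"dy": 0.002,"dz": -0.057,"wx": 0,"wy": 0,"wz": 0}], "squeeze": 60}}

```text
time: 3.98
eef_pos: [0.4656, -0.1694, 0.1107]
ee_rot: [0.0, 0.05, 0.999, -0.0]
force: [-0.6, 0.6, 5.6]
gripper_width: 0.0171
```

{"api": "send_rows", "payload": {"plan": [{"hand": 1,"dx": 0,"dy": 0,"dz": 0,"wx": 0,"wy": 0,"wz": 0},{"hand": 1,"dx": 0,"dy": 0,"dz": 0.02,"wx": 0,"wy": 0,"wz": 0},{"hand": 1,"dx": 0,"dy": 0,"dz": 0.06,"wx": 0,"wy": 0,"wz": 0},{"hand": 1,"dx": 0,"dy": 0,"dz": 0.11,"wx": 0,"wy": 0,"wz": 0},{"hand": 1,"dx": 0,"dy": 0,"dz": 0.16,"wx": 0,"wy": 0,"wz": 0},{"hand": 1,"dx": 0,"dy": 0,"dz": 0.19,"wx": 0,"wy": 0,"wz": 0.03},{"hand": 1,"dx": 0,"dy": 0,"dz": 0.19,"wx": 0,"wy": 0,"wz": 0.055},{"hand": 1,"dx": 0,"dy": 0,"dz": 0.19,"wx": 0,"wy": 0,"wz": 0.055}]}}

```text
time: 4.97
eef_pos: [0.4648, -0.1688, 0.2986]
ee_rot: [-0.001, 0.022, 1.0, 0.001]
force: [0.6, -0.1, -1.9]
gripper_width: 0.0174
```

```bash
python3 - <<'E'
from h import *
s=env.get_state();w=env.grab_frame("wrist");cv2.imwrite("pics/w2.png",w);a=env.grab_frame("scene");cv2.imwrite("pics/s2.png",a);t=env.grab_frame("top")
print(s["force"],s["eef_pos"],s["ee_rot"],s["gripper_width"])
cv2.imwrite("pics/m2.png",np.hstack([cv2.resize(a[120:330,100:400],(400,280)),cv2.resize(t[130:340,260:460],(267,280)),][:2]))
E
```

```text
[ 0.63766209 -0.09613035 -1.92416466] [ 0.46475032 -0.16884685  0.2986238 ] [-1.20710742e-03  2.24092116e-02  9.99747894e-01  7.20322592e-04] 0.01740555457880562
```

View pics/w2.png

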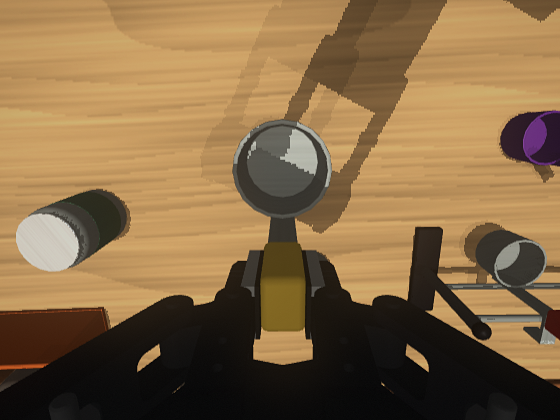

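View pics/m2.png

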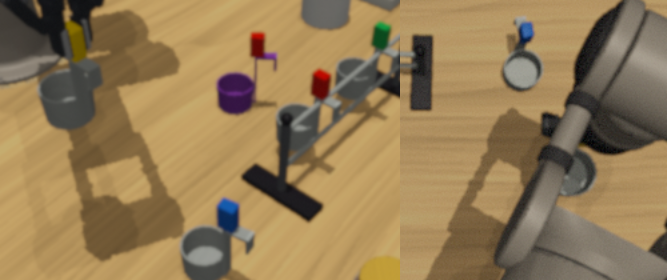

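The dipper is held square and upright: cup at (282,168) and grip at (283,290), on the wrist image's centre column.

{"api": "send_rows", "payload": {"plan": [{"hand": 1,"dx": 0.01,"dy": 0.05,"dz": 0.01,"wx": 0,"wy": 0,"wz": 0},{"hand": 1,"dx": 0.02,"dy": 0.1,"dz": 0.01,"wx": 0,"wy": 0,"wz": 0},{"hand": 1,"dx": 0.03,"dy": 0.155,"dz": 0.01,"wx": 0,"wy": 0,"wz": 0},{"hand": 1,"dx": 0.04,"dy": 0.21,"dz": 0.01,"wx": 0,"wy": 0,"wz": 0},{"hand": 1,"dx": 0.045,"dy": 0.265,"dz": 0.01,"wx": 0,"wy": 0,"wz": 0},{"hand": 1,"dx": 0.05,"dy": 0.32,"dz": 0.01,"wx": 0,"wy": 0,"wz": 0},{"hand": 1,"dx": 0.055,"dy": 0.35,"dz": 0.01,"wx": 0,"wy": 0,"wz": 0},{"hand": 1,"dx": 0.055,"dy": 0.364,"dz": 0.01,"wx": 0,"wy": 0,"wz": 0}]}}

```text
time: 6.12
eef_pos: [0.52, 0.1963, 0.3089]
ee_rot: [-0.001, 0.022, 1.0, -0.0]
force: [-0.3, -0.5, -1.7]
gripper_width: 0.0175
```

{"api": "send_rows", "payload": {"plan": [{"hand": 1,"dx": 0.03,"dy": 0,"dz": 0,"wx": 0,"wy": 0,"wz": 0},{"hand": 1,"dx": 0.06,"dy": 0,"dz": 0,"wx": 0,"wy": 0,"wz": 0},{"hand": 1,"dx": 0.085,"dy": 0,"dz": 0,"wx": 0,"wy": 0,"wz": 0},{"hand": 1,"dx": 0.09,"dy": 0,"dz": 0,"wx": 0,"wy": 0,"wz": 0},{"hand": 1,"dx": 0.09,"dy": 0,"dz": 0,"wx": 0,"wy": 0,"wz": 0},{"hand": 1,"dx": 0.09,"dy": 0,"dz": 0,"wx": 0,"wy": 0,"wz": 0}]}}

```text
time: 6.88
eef_pos: [0.6096, 0.1947, 0.3105]
ee_rot: [-0.0, 0.022, 1.0, 0.0]
force: [0.0, 0.0, -0.7]
gripper_width: 0.0172
```

```bash
python3 - <<'E'
from h import *
s=env.get_state();w=env.grab_frame("wrist");cv2.imwrite("pics/w3.png",cv2.resize(w,(784,588)));cv2.imwrite("pics/w3r.png",w)
np.save("s3.npy",np.r_[s["eef_pos"],s["ee_rot"]])
print(s["time"],s["force"],s["eef_pos"],s["ee_rot"],s["gripper_width"])
E
```

```text
6.875 [ 0.01608965  0.00713396 -0.6910682 ] [0.60963725 0.19467046 0.31052258] [-9.88251956e-05  2.24267138e-02  9.99748484e-01  3.29284477e-05] 0.017228736785793113
```

View pics/w3.png

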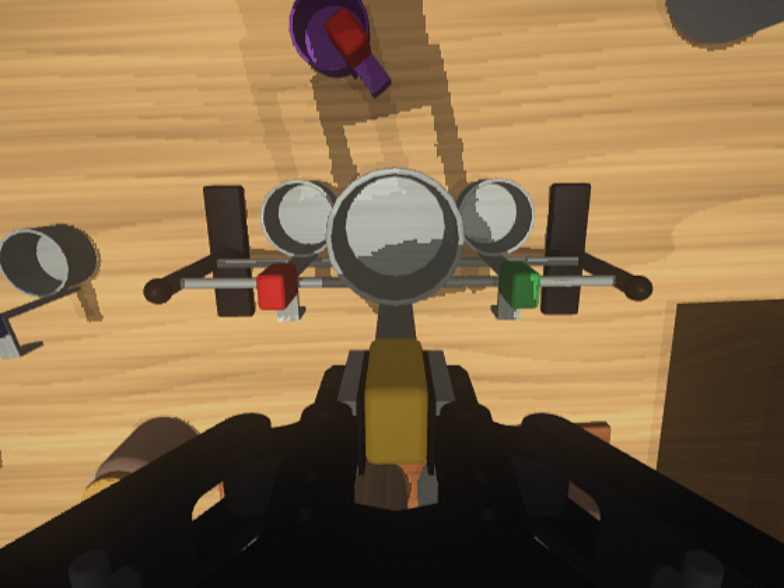

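```bash
python3 - <<'E'
from h import *
v=np.load("s3.npy");s=dict(eef_pos=v[:3],ee_rot=v[3:]);k=560/784
B=[watz(s,(x*k,y*k),.152) for x,y in((157,291),(638,288))];print("balls",B,(B[0]+B[1])/2,np.linalg.norm(B[0]-B[1]))
R=[watz(s,(x*k,y*k),.127) for x,y in((190,284),(312,283),(480,281.5),(605,281))];print("rail",np.round(R,4))
w=cv2.imread("pics/w3r.png")
for c,b in(("red",(170,180,220,230)),("green",(350,180,400,230))):
    u,st=cen(w,c,b);print(c,u,watz(s,u,.155).round(4))
for x,y in((395,236),):print("own rim",watz(s,(x*k,y*k),s["eef_pos"][2]-.111+.045))
for x,y in((301,217),(495,216)):print("nb rim",watz(s,(x*k,y*k),.075).round(4))
E
```

```text
balls [array([0.61647964, 0.03225305, 0.152     ]), array([0.62894926, 0.35785088, 0.152     ])] [0.62271445 0.19505197 0.152     ] 0.3258365256163785
rail [[0.6186 0.0436 0.127 ]
 [0.6218 0.1328 0.127 ]
 [0.6262 0.2555 0.127 ]
 [0.6299 0.3466 0.127 ]]
red [197.36653895 204.2605364 ] [0.6158 0.1143 0.155 ]
green [384.  207.5] [0.6268 0.2891 0.155 ]
own rim [0.57242591 0.19593362 0.24452258]
nb rim [0.5789 0.1187 0.075 ]
nb rim [0.5852 0.2766 0.075 ]
```

{"api": "send_rows", "payload": {"plan": [{"hand": 1,"dx": 0.001,"dy": 0.001,"dz": -0.03,"wx": 0,"wy": 0,"wz": 0.003},{"hand": 1,"dx": 0.001,"dy": 0.001,"dz": -0.06,"wx": 0,"wy": 0,"wz": 0.003},{"hand": 1,"dx": 0.001,"dy": 0.001,"dz": -0.09,"wx": 0,"wy": 0,"wz": 0.003},{"hand": 1,"dx": 0.001,"dy": 0.001,"dz": -0.11,"wx": 0,"wy": 0,"wz": 0.003},{"hand": 1,"dx": 0.001,"dy": 0.001,"dz": -0.115,"wx": 0,"wy": 0,"wz": 0.003},{"hand": 1,"dx": 0.001,"dy": 0.001,"dz": -0.115,"wx": 0,"wy": 0,"wz": 0.003}]}}

```text
time: 7.68
eef_pos: [0.6114, 0.1959, 0.196]
ee_rot: [0.0, 0.021, 1.0, 0.0]
force: [0.8, -0.9, -0.6]
gripper_width: 0.0172
```

```bash
python3 - <<'E'
from h import *
s=env.get_state();w=env.grab_frame("wrist");a=env.grab_frame("scene")
cv2.imwrite("pics/m4.png",np.hstack([cv2.resize(w[60:330,90:470],(563,400)),cv2.resize(a[100:260,270:360],(225,400))]))
print(s["time"],s["force"],s["eef_pos"],s["ee_rot"])
E
```

```text
7.675 [ 0.75990172 -0.88341544 -0.61704904] [0.61136059 0.19592384 0.19597281] [3.93000119e-04 2.08022478e-02 9.99783526e-01 1.18533607e-04]
```

View pics/m4.png

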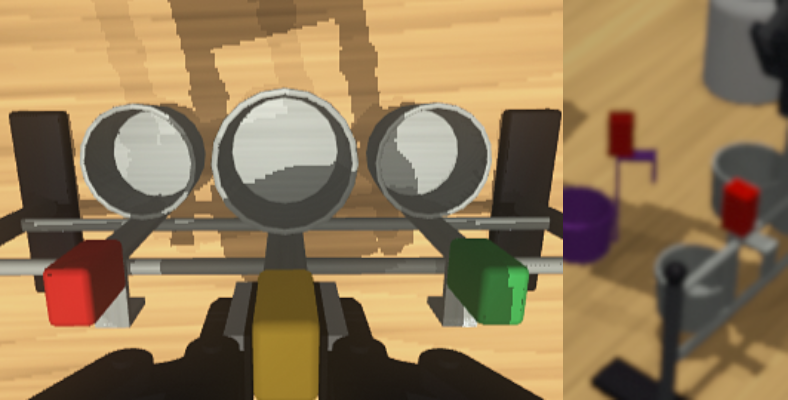

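Yellow's cup (285,160) sits midway between red's (143,160) and green's (430,160), square to the rail, so I lower it.

{"api": "send_rows", "payload": {"plan": [{"hand": 1,"dx": 0,"dy": 0,"dz": -0.012,"wx": 0,"wy": 0,"wz": 0},{"hand": 1,"dx": 0,"dy": 0,"dz": -0.024,"wx": 0,"wy": 0,"wz": 0},{"hand": 1,"dx": 0,"dy": 0,"dz": -0.034,"wx": 0,"wy": 0,"wz": 0},{"hand": 1,"dx": 0,"dy": 0,"dz": -0.042,"wx": 0,"wy": 0,"wz": 0},{"hand": 1,"dx": 0,"dy": 0,"dz": -0.047,"wx": 0,"wy": 0,"wz": 0},{"hand": 1,"dx": 0,"dy": 0,"dz": -0.05,"wx": 0,"wy": 0,"wz": 0},{"hand": 1,"dx": 0,"dy": 0,"dz": -0.05,"wx": 0,"wy": 0,"wz": 0}]}}

```text
time: 8.65
eef_pos: [0.6114, 0.1958, 0.1452]
ee_rot: [0.0, 0.021, 1.0, 0.0]
force: [0.6, 0.1, -0.6]
gripper_width: 0.0168
```

Free of contact so far. Next, a few millimetres towards flush (+x), then seat it.

{"api": "send_rows", "payload": {"plan": [{"hand": 1,"dx": 0.003,"dy": 0,"dz": 0,"wx": 0,"wy": 0,"wz": 0},{"hand": 1,"dx": 0.005,"dy": 0,"dz": -0.001,"wx": 0,"wy": 0,"wz": 0},{"hand": 1,"dx": 0.005,"dy": 0,"dz": -0.002,"wx": 0,"wy": 0,"wz": 0},{"hand": 1,"dx": 0.005,"dy": 0,"dz": -0.003,"wx": 0,"wy": 0,"wz": 0},{"hand": 1,"dx": 0.005,"dy": 0,"dz": -0.004,"wx": 0,"wy": 0,"wz": 0},{"hand": 1,"dx": 0.005,"dy": 0,"dz": -0.004,"wx": 0,"wy": 0,"wz": 0}]}}

```text
time: 9.4
eef_pos: [0.6163, 0.1958, 0.1411]
ee_rot: [-0.0, 0.021, 1.0, 0.0]
force: [-0.3, -0.0, -0.9]
gripper_width: 0.0174
```

{"api": "send_rows", "payload": {"plan": [{"hand": 1,"dx": 0,"dy": 0,"dz": -0.001,"wx": 0,"wy": 0,"wz": 0},{"hand": 1,"dx": 0,"dy": 0,"dz": -0.002,"wx": 0,"wy": 0,"wz": 0},{"hand": 1,"dx": 0,"dy": 0,"dz": -0.003,"wx": 0,"wy": 0,"wz": 0},{"hand": 1,"dx": 0,"dy": 0,"dz": -0.003,"wx": 0,"wy": 0,"wz": 0}]}}

```text
time: 9.9
eef_pos: [0.6165, 0.1958, 0.1406]
ee_rot: [0.001, 0.021, 1.0, 0.0]
force: [-4.5, -1.2, 11.9]
gripper_width: 0.0172
```

The rail is carrying it (12 N). I ease off and open partway so the fingers stay clear of the neighbours.

{"api": "send_rows", "payload": {"plan": [{"hand": 1,"dx": 0,"dy": 0,"dz": 0.002,"wx": 0,"wy": 0,"wz": 0},{"hand": 0.4,"dx": 0,"dy": 0,"dz": 0.002,"wx": 0,"wy": 0,"wz": 0},{"hand": 0.2,"dx": 0,"dy": 0,"dz": 0.002,"wx": 0,"wy": 0,"wz": 0},{"hand": 0.1,"dx": 0,"dy": 0,"dz": 0.002,"wx": 0,"wy": 0,"wz": 0},{"hand": 0.0,"dx": 0,"dy": 0,"dz": 0.002,"wx": 0,"wy": 0,"wz": 0},{"hand": 0.0,"dx": 0,"dy": 0,"dz": 0.002,"wx": 0,"wy": 0,"wz": 0}]}}

```text
time: 10.65
eef_pos: [0.6163, 0.1958, 0.1401]
ee_rot: [-0.0, 0.021, 1.0, 0.0]
force: [0.4, 0.2, 0.1]
gripper_width: 0.0425
```

```bash
python3 - <<'E'
from h import *
s=env.get_state();w=env.grab_frame("wrist")
cv2.imwrite("pics/w5.png",w)
print(s["time"],s["force"],s["eef_pos"],s["gripper_width"])
E
```

```text
10.65 [0.37841262 0.19088563 0.13377394] [0.61633805 0.19581848 0.14014915] 0.04248005867125454
```

View pics/w5.png

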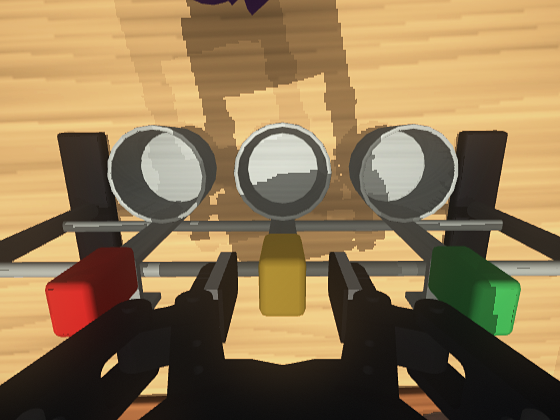

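Released: the yellow grip at (282,275) stands between the open fingers, hanging in the middle of the gap. I retreat straight up and back.

{"api": "send_rows", "payload": {"plan": [{"hand": 0.0,"dx": 0,"dy": 0,"dz": 0.015,"wx": 0,"wy": 0,"wz": 0},{"hand": 0.0,"dx": 0,"dy": 0,"dz": 0.035,"wx": 0,"wy": 0,"wz": 0},{"hand": 0.0,"dx": 0,"dy": 0,"dz": 0.07,"wx": 0,"wy": 0,"wz": 0},{"hand": 0.0,"dx": 0,"dy": 0,"dz": 0.12,"wx": 0,"wy": 0,"wz": 0},{"hand": 0.0,"dx": 0,"dy": 0,"dz": 0.16,"wx": 0,"wy": 0,"wz": 0},{"hand": 0.0,"dx": -0.05,"dy": 0,"dz": 0.16,"wx": 0,"wy": 0,"wz": 0},{"hand": 0.0,"dx": -0.1,"dy": 0,"dz": 0.16,"wx": 0,"wy": 0,"wz": 0},{"hand": 0.0,"dx": -0.15,"dy": 0,"dz": 0.16,"wx": 0,"wy": 0,"wz": 0}]}}

```text
time: 11.7
eef_pos: [0.4649, 0.1957, 0.3015]
ee_rot: [0.001, 0.021, 1.0, 0.0]
force: [0.5, 0.2, 1.2]
gripper_width: 0.0426
```

{"api": "send_rows", "payload": {"plan": [{"hand": 0.0,"dx": -0.03,"dy": 0.05,"dz": 0.03,"wx": 0,"wy": 0,"wz": 0},{"hand": 0.0,"dx": -0.06,"dy": 0.1,"dz": 0.03,"wx": 0,"wy": 0,"wz": 0},{"hand": 0.0,"dx": -0.06,"dy": 0.15,"dz": 0.03,"wx": 0,"wy": 0,"wz": 0},{"hand": 0.0,"dx": -0.06,"dy": 0.2,"dz": 0.03,"wx": 0,"wy": 0,"wz": 0},{"hand": 0.0,"dx": -0.06,"dy": 0.2,"dz": 0.03,"wx": 0,"wy": 0,"wz": 0},{"hand": 0.0,"dx": -0.06,"dy": 0.2,"dz": 0.03,"wx": 0,"wy": 0,"wz": 0}]}}

```text
time: 12.45
eef_pos: [0.4062, 0.3956, 0.3309]
ee_rot: [0.0, 0.021, 1.0, 0.0]
force: [-1.1, -0.3, -0.3]
gripper_width: 0.043
```

```bash
python3 - <<'E'
from h import *
a=env.grab_frame("scene");b=env.grab_frame("top");s=env.get_state();print(s["time"],s["eef_pos"],s["force"])
cv2.imwrite("pics/m6.png",np.hstack([cv2.resize(a[110:290,270:440],(425,450)),cv2.resize(b[130:280,90:290],(375,281)) if 0 else cv2.resize(b[140:260,90:190+0*1+100],(375,450))]))
for k,bs,bt in (("yellow",(330,130,400,210),(160,140,230,200)),("red",(325,165,360,205),(215,150,251,180)),("green",(370,130,400,165),(140,150,170,185))):
    u,ss=cen(a,k,bs)
    try: t,st=cen(b,k,bt);print(k,tri(u,t).round(4),ss[4],st[4])
    except Exception as e: print(k,u,ss,"atz",atz("scene",u,.155),e)
E
```

```text
12.55 [0.40657528 0.39490978 0.33098626] [0.58178837 0.86209532 1.40392156]
yellow [0.6105 0.1961 0.1562] 265 114
red [0.6157 0.1149 0.1552] 233 117
green [0.6223 0.2767 0.1562] 162 78
```

View pics/m6.png

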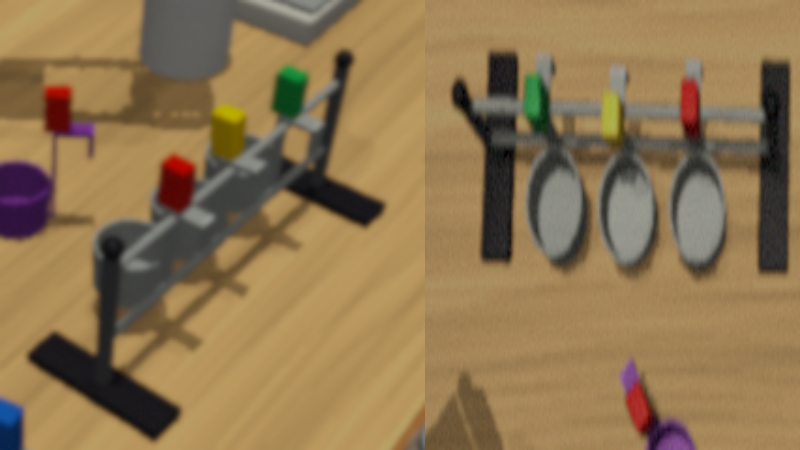

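```bash
python3 -c "
from station import env
print(env.finish_job())"
```

```text
the job is handed in; nothing more can be done
None
```

The yellow dipper is back on the rack, hooked over the top rail between the red and green dippers, with its cup on the same side as theirs. I handed the job in at about 12.6 s; no verdict is reported.

The last checks came from the scene and top cameras after the arm had withdrawn:
- **Yellow dipper:** its grip is within about 1 mm of the middle of the gap along the rail, and its height matches the neighbours' to within about 1 mm. The hook sits over the rail, and the dipper looks upright and square in both pictures. The grip sits about 8 mm further to the cups' side than it would if hung flush. From that I estimate the origin at 45–50 mm out, inside the 20–75 mm allowed.
- **Red and green dippers:** both measured within 1 mm of where they started.
- **Robot:** the arm was clear of everything. The largest wrist force I read was about 12 N, when the hook seated on the rail.

No check failed. One wrist-camera reading put the green grip about 13 mm away from the fixed cameras' position. It was taken from a partly lit block, so I disregarded it. My first move command was refused because it left out the turn values, and nothing moved.

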